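Set the feed pump to its yellow mark

ROBOT

A 6-joint arm with a two-finger parallel gripper is mounted at the origin on the work surface. World frame = base frame: x ahead of the robot, y to its left, z up, the work surface at z = 0. Lengths are in m, angles in rad, forces in N, time in s.
With the tool pointing down it reaches from about 0.25 to 0.85 m from the base axis. Payload 12.5 kg.
Tool frame: the origin (TCP) lies at the very end of the fingers, on their centre line; the grasp point (between the pads) lies 19 mm behind it; z points along the fingers, y is the line along which they close (so a half turn about z gives the same grasp; the last joint's range is limited). The gripper opens to 93 mm and grips with 3 to 60 N. Pads are 15 mm wide; open, the fingers measure 128 mm over their backs; the gripper's body (75 mm by 188 mm) begins 65 mm behind the grasp point.
Start: joints at [1.08, 0.351, 1.652, -0, 1.139, -0.085], TCP at [0.217, 0.505, 0.219] pointing down, gripper open.
Joint ranges: [-2.75, 2.75], [-0.79, 2.1], [0.01, 2.65], [-1.57, 4.71], [0.07, 3.14], [-2.87, 2.87]. Speed limits (rad/s): [2.22, 2.22, 2.79, 3.14, 3.14, 3.14].

INTERFACE

Orientations are given as [roll, pitch, yaw] about the fixed x, y, z axes, in that order (R = Rz(yaw) Ry(pitch) Rx(roll)).
In Python, from station import sensors, snapshot, order, finder gives the robot as it stands.
- The arm moves only by the tool move_arm, never from a script. Its argument "plan" is a list of rows, each a list of 7 numbers: the shift along the tool's x, y, z scaled (see below), then the turn, a rotation vector about the tool's x, y, z scaled (see below), then the finger opening in mm, from 0 to 93. In form: [[x, y, z, rx, ry, rz, jaw], ...]. A call has 1 to 10 rows; each row shifts and turns the commanded pose from where the row before left it, along the tool's axes as they then stand; what a row does not reach is not made up. The controller multiplies each number of a shift by 200 mm and each number of a turn by pi rad. A row lasts 1/12 s, in which the tool goes at most 41.7 mm and 7.16 degrees, less where a joint would pass 70% of its speed; a pose out of reach is approached as far as the arm can. A call with a number of a shift or a turn outside -1 to 1 is refused whole. A call with a gripper value outside its range is refused whole. The fingers move at their own pace and stop on an object; "grip_force" is the grip in N (left out, the last holds). Time passes only in rows, so rows that do not move let the fingers close. It gives the time, the measured TCP pose, the force, the opening and the grip force at its end, in the units of the state.
- sensors.sense(): the state, without advancing time (a new reading comes with each control period).
- snapshot(name): name is "scene" or "side" or "wrist"; returns a dict with "img" (420x560x3 uint8, red, green, blue), "range_z" (420x560 float32, m along the optical axis (not along the pixel's ray), 0 where there is no reading), "vertical_fov" (degrees; the focal length in pixels is half the picture's height over the tangent of half this angle, whatever the lens; pixels are square), "cx", "cy" (the principal point, pixels), "eye" and "attitude" of the camera in the world. Camera axes: x right, y down, z forward; pixel columns grow to the right and rows downward; lengths in m; the calibration is good to about 2 mm. A picture is of the moment at which its call begins.
- order.finish_job(): hands the job in; it is judged then, once.
Trained networks look in the newest picture that a camera, given by its name, has taken for a name from the list of things; names that differ only in an ending like _2 or _b are one class to them, and where a whole thing is asked for, a point or a joint stands for the part that bears it (a point fixed in the world has none). Each returns a list of dicts, best first, with "confidence" (0 to 1); they miss things now and then, are a little off and sometimes report something else, mostly with a low value. They report only what shows in the picture. A call takes as long as a camera call. They do not tell look-alikes from the thing itself.
- finder.find_in(query, camera): "extent" ([centre column, centre row, width, height] in pixels, round what is visible of it).
The state is a dict: "clock": time; "q": joint angles; "qvel": joint speeds; "tau": joint torques, N m; "tcp_pos": TCP position; "ee_rot": TCP orientation; "force": force on the tool from outside, world axes, zero at the start; "torque": the same for the moment, N m; "opening": finger opening in m; "grip_force": force on a finger pad.
Only numpy, scipy, OpenCV 4.12 (cv2) and the standard library are available. Lean on these libraries where they do the work, as an engineer would, in place of code of your own. Each camera call takes 0.05 s, during which the arm holds its last target. There are 200 camera calls.

TASK

Of the two dosing pumps on the bench, take the blue one and slide the blue grip on its top along its track until the grip is centred on the yellow mark (not the red one), then let go. Leave the white-gripped slider of the other pump as it is, and do not knock over or shift the amber bottle.

Things in the scene. Friction and masses are not known exactly. Their poses are not given: they have to be found in the camera images.
- feed_slider_top (a point): Top centre of the blue grip: a block 28 mm across the track, 20 along it, 40 high, top 154 mm above the bench. It stands on a raised track (40 x 190 mm, 14 high) on a flat-topped pump (130 x 210 mm, 100 high). Site y: along the track; z: up. It starts near mid-track, slides 70 mm either way along y with 1.5 N of drag and stays where left. Free room all round above the track.
- yellow_mark: Yellow mark on the blue pump's top: two flat strips 34 x 8 x 3 mm, one each side of the track, in line across it. Origin midway between them, on the track's centre line, 54.5 mm below the level of the grip's top; y: along the track, x: across. It lies 25 to 65 mm from the grip's start, to either side. A like red pair nearer the track's other end is the wrong mark.
- acid_slider_top (a point): Top centre of the white grip on the white-trimmed pump, of the same sizes and axes: a bystander, to be left where it is. Both pumps are fixed; either may be on the left. They do not move.
- media_bottle_mid (a point): Half-way up (75 mm) the loose amber bottle with a blue cap, 72 mm in diameter, 150 mm high: a bystander; z points up through its cap. A white jug and a small clear beaker also stand on the bench.
Not all that is in view belongs to the job. Of the things shaped like the part that bears media_bottle_mid, the amber glass one is meant.

How it is judged:
By the outcome, as a careful person would: the job done as asked, in the order asked, and still so for the second after the job is handed in, with the robot touching nothing.
It also fails if it takes over 32 s, if anything falls off the work surface, if the arm or the gripper's body presses on something with over 40 N, if the wrist force passes 120 N, or if a joint passes its speed limit or range.

## Working session

There is one attempt and no reset: what is moved stays moved. The work goes in short steps, Python scripts to look and compute and a tool call to move; the robot and the scene stay as the last step left them, time stands still between calls to the robot, and variables do not carry over. Pictures are saved under pics/ and viewed, at most 10 in all, crops included, and the job is handed in when it is done.

Besides the shell and the picture viewer there is one more tool, called as name([rows], argument=value, ...), one row to a line, values as JSON. move_arm: Moves the arm, as the interface text tells. Its arguments: {"type":"object","properties":{"plan":{"type":"array"},"grip_force":{"type":"number"}},"required":["plan"]}

```bash
mkdir -p pics
cat > h.py <<'E'
import numpy as np, cv2
from station import sensors, snapshot, order, finder
from scipy.spatial.transform import Rotation as R
def cam(s):
    A=np.array(s["attitude"],float)
    M=A if A.shape==(3,3) else (R.from_euler('xyz',A).as_matrix() if A.size==3 else None)
    f=s["img"].shape[0]/2/np.tan(np.radians(s["vertical_fov"])/2)
    return M,np.array(s["eye"]),f
def world(s,depth=None):
    M,e,f=cam(s); v,u=np.mgrid[:420,:560]; z=s["range_z"]
    P=np.stack([(u-s["cx"])/f*z,(v-s["cy"])/f*z,z],-1)
    W=P@M.T+e; W[z<=0]=np.nan; return W
def save(s,n): cv2.imwrite(f"pics/{n}.png",cv2.cvtColor(s["img"],cv2.COLOR_RGB2BGR))
E
python3 - <<'E'
from h import *
print(sensors.sense())
for c in ["scene","side"]:
    s=snapshot(c); save(s,c); print(c,s["vertical_fov"],s["cx"],s["cy"],s["eye"],s["attitude"])
    W=world(s)
    for q in ["feed_slider_top","yellow_mark","acid_slider_top","media_bottle_mid"]:
        for d in finder.find_in(q,c)[:4]:
            u,v=map(int,d["extent"][:2]); print(q,np.round(d["extent"]),round(d["confidence"],2),W[v,u].round(3))
a=[cv2.imread(f"pics/{c}.png") for c in["scene","side"]]
E
```

```text
{'clock': 0.0, 'q': array([ 1.08040406e+00,  3.51287845e-01,  1.65243323e+00,  9.97169216e-06,
        1.13908203e+00, -8.45962560e-02]), 'qvel': array([-9.68628474e-06,  4.30956599e-04, -3.58396215e-04, -1.51951577e-03,
       -1.65802786e-03,  4.17198455e-04]), 'tau': array([-4.54998462e-04, -4.97329724e+01, -2.85253394e+01,  6.98707905e-02,
        2.57284910e-02, -1.32772320e-04]), 'tcp_pos': array([0.21692098, 0.50503847, 0.21806969]), 'ee_rot': array([-3.14038730e+00, -1.11296372e-04,  2.73579239e+00]), 'force': array([ 0.17643889, -0.2652516 , -0.31067243]), 'torque': array([-0.01325947,  0.00752294,  0.00384398]), 'grip_force': 0.0, 'opening': 0.0929877824153682}
scene 42.65146410496747 286.22795121870143 201.78728472573283 [ 1.22707302 -0.81025506  1.25909165] [-2.3177502  -0.01180256  0.66240367]
feed_slider_top [290. 196.   7.  20.] 0.55 [0.487 0.174 0.147]
yellow_mark [305. 198.  22.  26.] 0.59 [0.506 0.229 0.107]
acid_slider_top [265. 274.  11.  14.] 0.61 [ 0.626 -0.114  0.15 ]
media_bottle_mid [343. 166.  23.  36.] 0.96 [0.498 0.461 0.087]
media_bottle_mid [374. 181.  23.  41.] 0.9 [0.629 0.455 0.097]
media_bottle_mid [310. 155.  22.  37.] 0.87 [0.376 0.433 0.097]
media_bottle_mid [375. 152.  22.  40.] 0.67 [0.548 0.59  0.095]
side 49.18455129816461 275.99216714313934 206.42691284879743 [-0.02274129 -0.63104811  0.72257876] [-2.15625956 -0.00501778 -0.56657725]
feed_slider_top [266. 191.  11.  24.] 0.72 [0.47  0.184 0.139]
feed_slider_top [215. 162.  25.  54.] 0.35 [0.467 0.464 0.094]
acid_slider_top [393. 230.  15.  21.] 0.8 [ 0.602 -0.111  0.151]
media_bottle_mid [216. 135.  24.  37.] 0.85 [0.531 0.591 0.111]
media_bottle_mid [257. 155.  24.  54.] 0.79 [0.602 0.459 0.082]
media_bottle_mid [165. 159.  22.  51.] 0.77 [0.351 0.559 0.094]
media_bottle_mid [180. 177.  30.  50.] 0.76 [0.344 0.427 0.098]
```

Run:
```python
import cv2
a=cv2.imread("pics/scene.png")[100:350,180:430]; b=cv2.imread("pics/side.png")[80:330,140:450]
cv2.imwrite("pics/c1.png",cv2.resize(a,None,fx=2.4,fy=2.4,interpolation=2)); cv2.imwrite("pics/c2.png",cv2.resize(b,None,fx=2.4,fy=2.4,interpolation=2))
```

```text
(no output)
```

View pics/c1.png

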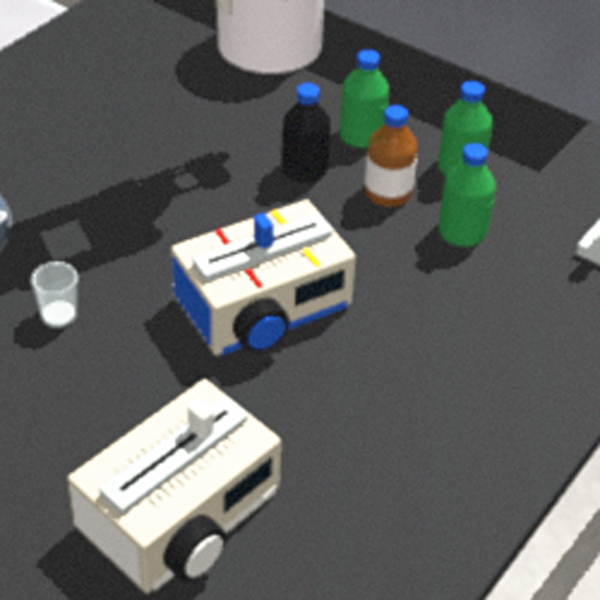

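View pics/c2.png

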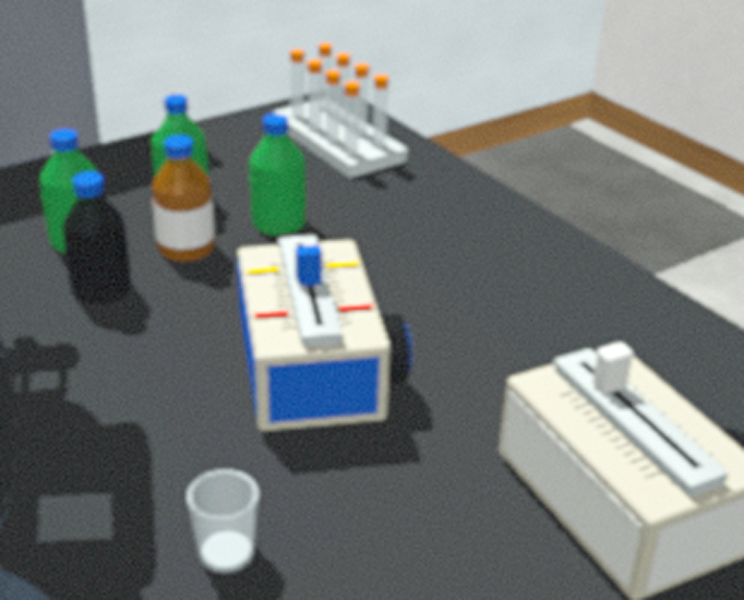

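The blue pump is mid-picture. Its blue grip is at scene (290,196) and side (269,190). The yellow strips are at scene (296,190)/(310,207) and side (249,193)/(282,190), toward the bottles; the red strips are at scene (273,198)/(286,216). Possible mix-ups:
- **Grip:** the blue caps, the blue knob at scene (290,237) and the white grip at (263,274).
- **Mark:** the red pair.
- **Bottle:** the green and black bottles. The amber one is at scene (343,166).

Next I measure by colour in both views.

```bash
cat >> h.py <<'E'
def masks(s):
    H=cv2.cvtColor(s["img"],cv2.COLOR_RGB2HSV).astype(int); h,S,V=H[...,0],H[...,1],H[...,2]
    return dict(blue=(h>105)&(h<125)&(S>150)&(V>60),yellow=(h>20)&(h<32)&(S>120)&(V>130),red=((h<6)|(h>172))&(S>140)&(V>110))
def blobs(s,zr,xy,r,minpx=6,names=("blue","yellow","red")):
    W=world(s); m=masks(s)
    for k in names:
        ok=m[k]&(W[...,2]>zr[0])&(W[...,2]<zr[1])&(np.hypot(W[...,0]-xy[0],W[...,1]-xy[1])<r)
        n,l,st,c=cv2.connectedComponentsWithStats(ok.astype(np.uint8))
        for i in range(1,n):
            if st[i,4]>=minpx: 
                p=W[l==i]; yield k,c[i].round(1),st[i,4],np.median(p,0).round(4),p.min(0).round(3),p.max(0).round(3)
E
python3 - <<'E'
from h import *
for c in ["scene","side"]:
    s=snapshot(c); W=world(s)
    for b in blobs(s,(.09,.17),(.49,.19),.15): print(c,*b)
    # pump top plane: rectangle fit
    m=(W[...,2]>.094)&(W[...,2]<.106)&(np.hypot(W[...,0]-.49,W[...,1]-.19)<.16)
    p=W[m][:,:2]; print("top",cv2.minAreaRect((p*1000).astype(np.float32)),len(p),np.median(W[m][:,2]))
    m=(W[...,2]>.109)&(W[...,2]<.118)&(np.hypot(W[...,0]-.49,W[...,1]-.19)<.13)
    p=W[m][:,:2]; print("track",cv2.minAreaRect((p*1000).astype(np.float32)),len(p))
E
```

```text
scene blue [289.3 195.5] 77 [0.4854 0.1798 0.1424] [0.467 0.169 0.112] [0.495 0.192 0.157]
scene yellow [295.4 190.1] 14 [0.4558 0.2487 0.1002] [0.445 0.245 0.097] [0.47  0.253 0.107]
scene yellow [309.  206.7] 21 [0.5338 0.2136 0.0991] [0.521 0.202 0.093] [0.553 0.225 0.104]
scene red [272. 198.] 11 [0.4206 0.1716 0.0983] [0.411 0.166 0.095] [0.43  0.177 0.102]
scene red [285.1 215.1] 17 [0.5018 0.1356 0.0998] [0.488 0.128 0.096] [0.517 0.143 0.103]
top ((481.3440246582031, 184.69461059570312), (210.12742614746094, 135.2969512939453), 66.34681701660156) 1098 0.09769207785772094
track ((482.1049499511719, 185.2002716064453), (191.02212524414062, 44.67137908935547), 66.15745544433594) 380
side blue [268.2 190.5] 125 [0.4744 0.1793 0.1392] [0.463 0.173 0.116] [0.485 0.193 0.156]
side yellow [282.5 189.8] 22 [0.5396 0.2131 0.1031] [0.522 0.203 0.101] [0.552 0.221 0.105]
side yellow [249.4 192.2] 21 [0.4579 0.2477 0.1026] [0.447 0.24  0.1  ] [0.472 0.258 0.105]
side red [287.1 208.1] 15 [0.5    0.1351 0.1026] [0.487 0.127 0.101] [0.514 0.142 0.104]
side red [253.5 210.8] 16 [0.427  0.1689 0.1026] [0.413 0.163 0.101] [0.437 0.178 0.104]
top ((476.3883972167969, 185.16912841796875), (212.2970428466797, 130.20668029785156), 66.20073699951172) 1795 0.09965841195632885
track ((477.033935546875, 186.13768005371094), (194.25318908691406, 40.48662567138672), 66.11933898925781) 514
```

Both views agree: track direction about 66°, grip near (0.479, 0.181), yellow midpoint near (0.496, 0.231), so about 50 mm toward the bottles. The tool's y already lies along the track. Next I move to above the grip.

move_arm([
  [-0.18, -0.095, 0, 0, 0, 0, 93],
  [-0.18, -0.095, 0, 0, 0, 0, 93],
  [-0.18, -0.095, 0, 0, 0, 0, 93],
  [-0.18, -0.095, 0, 0, 0, 0, 93],
  [-0.18, -0.095, 0, 0, 0, 0, 93],
  [-0.18, -0.095, 0, 0, 0, 0, 93],
  [-0.18, -0.095, 0, 0, 0, 0, 93],
  [-0.18, -0.095, 0, 0, 0, 0, 93],
  [-0.18, -0.095, 0, 0, 0, 0, 93],
  [0, 0, 0, 0, 0, 0, 93],
])

```text
clock: 1.43
tcp_pos: [0.4507, 0.2159, 0.2188]
ee_rot: [-3.141, 0.002, 2.731]
force: [-0.5, 0.6, 0.1]
opening: 0.0934
grip_force: 0.0
```

Run:
```python
from h import *
t=sensors.sense(); print(t["clock"],t["tcp_pos"],t["ee_rot"],t["force"])
s=snapshot("wrist"); save(s,"w1"); W=world(s); print(s["eye"],s["attitude"])
for b in blobs(s,(.09,.17),(.49,.19),.15,20): print(*b)
for q in ["feed_slider_top","yellow_mark"]:
    for d in finder.find_in(q,"wrist")[:3]:
        u,v=map(int,d["extent"][:2]); print(q,np.round(d["extent"]),round(d["confidence"],2),W[v,u].round(3))
```

```text
1.4333 [0.45069073 0.21589588 0.2187989 ] [-3.14147790e+00  1.72168365e-03  2.73128287e+00] [-0.46743543  0.56128317  0.0913835 ]
[0.37835407 0.2477819  0.38485228] [ 2.85384585e+00 -4.54909348e-04  1.16069169e+00]
yellow [328.2 196.7] 458 [0.4589 0.2513 0.103 ] [0.443 0.241 0.099] [0.478 0.261 0.105]
yellow [323.9 296.1] 371 [0.5376 0.2163 0.1029] [0.521 0.206 0.098] [0.558 0.226 0.105]
red [218.4 196.1] 459 [0.4248 0.1734 0.1029] [0.408 0.162 0.099] [0.442 0.183 0.105]
red [222.6 295. ] 349 [0.5026 0.1389 0.1029] [0.487 0.128 0.101] [0.52  0.148 0.105]
feed_slider_top [260. 266.  27.  57.] 0.64 [0.47  0.191 0.155]
yellow_mark [328. 245.  11. 137.] 0.56 [0.491 0.236 0.114]
```

View pics/w1.png

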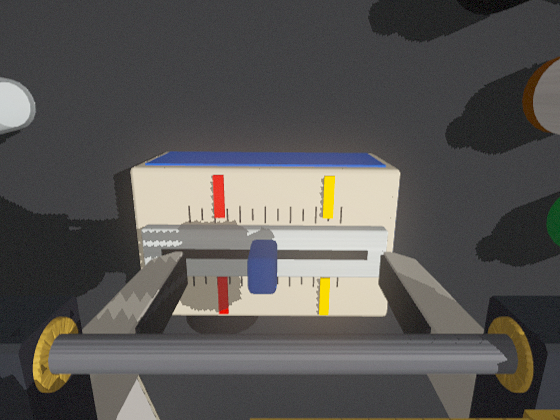

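The wrist view shows the grip at (262,266) between the red strips (left, x≈220) and the yellow strips (right, x≈326). That confirms the choice. Next I measure the grip's top and the offset along the track.

```bash
cat >> h.py <<'E'
def rel(c):
    """grip and yellow-mark position (world) and along/across-track offsets, from one camera"""
    s=snapshot(c); W=world(s); H=cv2.cvtColor(s["img"],cv2.COLOR_RGB2HSV).astype(int)
    near=np.hypot(W[...,0]-.487,W[...,1]-.205)<.09
    g=(H[...,0]>105)&(H[...,0]<130)&(H[...,1]>80)&near&(W[...,2]>.149)&(W[...,2]<.162)
    p=W[g]; rc=cv2.minAreaRect((p[:,:2]*1000).astype(np.float32))
    Y=[b for b in blobs(s,(.09,.12),(.49,.2),.15,8,("yellow","red"))]
    ys=[b[3] for b in Y if b[0]=="yellow"]; rs=[b[3] for b in Y if b[0]=="red"]
    G=np.append(np.array(rc[0])/1000,np.median(p[:,2])); Ym=np.mean(ys,0); d=None
    a=(Ym-np.mean(rs,0))[:2] if len(rs)==2 else np.array([.404,.915]); a/=np.linalg.norm(a)
    D=(Ym-G)[:2]
    print(c,"grip",G.round(4),rc[1],round(rc[2],1),g.sum(),"yel",len(ys),Ym.round(4),"axis",np.degrees(np.arctan2(a[1],a[0])).round(1),"along mm",round(1e3*D@a,1),"across",round(1e3*(D@[a[1],-a[0]]),1))
    return s,W
E
python3 - <<'E'
from h import *
for c in ["wrist","scene","side"]: rel(c)
E
```

```text
wrist grip [0.4778 0.1893 0.1541] (19.13165283203125, 27.85323715209961) 66.3 1040 yel 2 [0.4985 0.2338 0.103 ] axis 65.8 along mm 49.1 across 0.7
scene grip [0.4801 0.1827 0.1518] (11.619214057922363, 31.378355026245117) 65.1 22 yel 2 [0.4968 0.2308 0.0984] axis 67.3 along mm 50.9 across -3.2
side grip [0.4754 0.1827 0.1534] (16.8956356048584, 19.48123550415039) 59.0 42 yel 2 [0.4988 0.2308 0.1022] axis 65.2 along mm 53.5 across 1.1
```

Grip height is 0.154 and footprint 19×28 mm, both as described. I'll align over it and descend so the fingertips end near z≈0.128.

move_arm([
  [-0.177, -0.068, 0, 0, 0, 0, 55],
  [0, 0, 0, 0, 0, 0, 55],
  [0, 0, 0.15, 0, 0, 0, 55],
  [0, 0, 0.15, 0, 0, 0, 55],
  [0, 0, 0.15, 0, 0, 0, 55],
  [0, 0, 0, 0, 0, 0, 55],
  [0, 0, 0, 0, 0, 0, 55],
], grip_force=15)

```text
clock: 2.32
tcp_pos: [0.4736, 0.1944, 0.1284]
ee_rot: [-3.14, -0.002, 2.737]
force: [-0.7, 0.3, 0.0]
opening: 0.0559
grip_force: 0.0
```

Run:
```python
from h import *
s=snapshot("side"); save(s,"s2")
w=snapshot("wrist"); a=s["img"][140:240,210:350]; a=cv2.resize(a,(560,400),interpolation=cv2.INTER_CUBIC)
cv2.imwrite("pics/m2.png",cv2.cvtColor(np.vstack([cv2.resize(a,(400,290)),cv2.resize(w["img"],(400,300))]),cv2.COLOR_RGB2BGR))
```

```text
(no output)
```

View pics/m2.png

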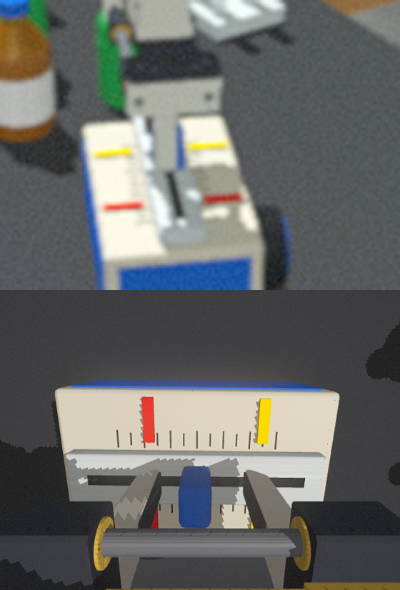

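The side and wrist crops show the fingers either side of the blue grip, which sits at about (195,495) in the lower half. The tool is about 6 mm off across the track, so I correct that and close.

move_arm([
  [-0.03, -0.015, 0, 0, 0, 0, 55],
  [0, 0, 0, 0, 0, 0, 10],
  [0, 0, 0, 0, 0, 0, 10],
  [0, 0, 0, 0, 0, 0, 10],
  [0, 0, 0, 0, 0, 0, 10],
  [0, 0, 0, 0, 0, 0, 10],
  [0, 0, 0, 0, 0, 0, 10],
], grip_force=15)

```text
clock: 3.0
tcp_pos: [0.4787, 0.1887, 0.1287]
ee_rot: [-3.142, -0.0, 2.736]
force: [0.4, -0.4, 1.6]
opening: 0.0197
grip_force: 15.4
```

Run:
```python
from h import *
t=sensors.sense(); print(t["tcp_pos"],t["force"],t["opening"],t["grip_force"])
rel("wrist")
```

```text
[0.47870368 0.18872338 0.12868606] [ 0.36767216 -0.40247395  1.59287511] 0.019737328169310023 15.404524505138397
wrist grip [0.4782 0.1894 0.1541] (20.039213180541992, 27.849159240722656) 67.4 2794 yel 2 [0.4909 0.237  0.103 ] axis 66.1 along mm 48.7 across -7.7
```

The grip is held (19.7 mm opening, 15 N) and the mark is 48.7 mm along +tool y. I slide it there.

move_arm([
  [0, 0.04, 0, 0, 0, 0, 10],
  [0, 0.06, 0, 0, 0, 0, 10],
  [-0.003, 0.06, 0, 0, 0, 0, 10],
  [0, 0.06, 0, 0, 0, 0, 10],
  [0, 0.022, 0, 0, 0, 0, 10],
  [0, 0, 0, 0, 0, 0, 10],
  [0, 0, 0, 0, 0, 0, 10],
  [0, 0, 0, 0, 0, 0, 10],
])

```text
clock: 3.72
tcp_pos: [0.4985, 0.2331, 0.1287]
ee_rot: [3.141, 0.0, 2.736]
force: [1.0, 1.0, 2.2]
opening: 0.0196
grip_force: 15.0
```

Run:
```python
from h import *
t=sensors.sense(); print(t["tcp_pos"],t["force"],t["opening"],t["grip_force"])
s,W=rel("wrist"); save(s,"w3")
for b in blobs(s,(.09,.12),(.49,.2),.15,8,("yellow",)): print(*b)
```

```text
[0.49845071 0.23310589 0.12866852] [1.00121518 1.03414984 2.15909061] 0.01958765290105379 14.97832864522934
wrist grip [0.4979 0.2338 0.1541] (20.04112434387207, 28.178720474243164) 67.2 2779 yel 2 [0.5014 0.2324 0.103 ] axis 58.6 along mm 0.7 across 3.7
yellow [284.1 171. ] 1018 [0.4591 0.2513 0.103 ] [0.443 0.241 0.099] [0.477 0.261 0.105]
yellow [281.4 327.2] 147 [0.5437 0.2136 0.1031] [0.539 0.209 0.099] [0.548 0.218 0.105]
```

View pics/w3.png

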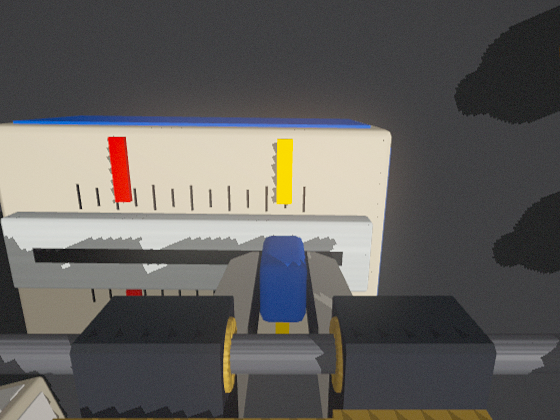

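The grip is now in line with the yellow strips at x≈283. Using the true 66.2° axis, the residual is about 0.1 mm. I let go and rise.

move_arm([
  [0, 0, 0, 0, 0, 0, 50],
  [0, 0, 0, 0, 0, 0, 50],
  [0, 0, 0, 0, 0, 0, 50],
  [0, 0, 0, 0, 0, 0, 50],
  [0, 0, -0.1, 0, 0, 0, 50],
  [0, 0, -0.15, 0, 0, 0, 50],
  [0, 0, -0.15, 0, 0, 0, 50],
  [0.15, 0, -0.1, 0, 0, 0, 50],
  [0.15, 0, 0, 0, 0, 0, 50],
  [0, 0, 0, 0, 0, 0, 50],
])

```text
clock: 4.6
tcp_pos: [0.4403, 0.2578, 0.2298]
ee_rot: [3.141, 0.0, 2.737]
force: [-0.5, -0.6, -0.6]
opening: 0.0498
grip_force: 0.0
```

Run:
```python
from h import *
s,W=rel("wrist"); save(s,"w4")
s,_=rel("side")
for d in finder.find_in("media_bottle_mid","side")[:4]: print(d["extent"])
cv2.imwrite("pics/m4.png",cv2.cvtColor(np.vstack([cv2.resize(cv2.imread("pics/w4.png")[...,::-1],(400,300)),cv2.resize(s["img"][80:330,140:450],(400,300))]),cv2.COLOR_RGB2BGR))
```

```text
wrist grip [0.4979 0.2341 0.1541] (18.912935256958008, 27.389982223510742) 66.3 910 yel 2 [0.503  0.2318 0.103 ] axis 66.2 along mm 0.0 across 5.6
side grip [0.4975 0.2305 0.152 ] (23.30291748046875, 22.56043243408203) 58.1 28 yel 2 [0.4994 0.2303 0.1024] axis 64.9 along mm 0.6 across 1.8
[166.1, 159.8, 23.1, 46.3]
[214.4, 135.3, 25.2, 38.2]
[215.8, 163.2, 25.2, 52.4]
[255.9, 154.7, 22.8, 53.6]
```

View pics/m4.png

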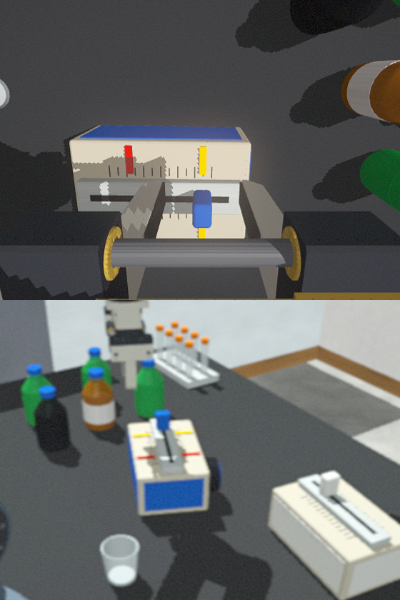

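The grip stands between the yellow strips, 0.0 mm off along the track by the wrist camera and 0.6 mm by the side camera. The amber bottle and white grip have not moved, and the gripper is clear. I hand it in.

```bash
python3 -c "
from station import order; print(order.finish_job())"
```

```text
the job is handed in; nothing more can be done
None
```

The blue pump's grip is centred on the yellow mark (within about 0.6 mm by two cameras) and released; the white slider and amber bottle look unmoved, and the job is handed in at about 5 s.

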